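# Tip the inspected housings to the green end of their tray

## Robot

A 7-joint arm with a two-finger parallel gripper is mounted at the origin on the work surface. World frame = base frame: x ahead of the robot, y to its left, z up, the work surface at z = 0. Lengths are in m, angles in degrees, forces in N, time in s.
With the tool pointing down it reaches from about 0.425 to 0.875 m from the base axis. Payload 4.7 kg.
Tool frame: the origin (TCP) lies on the centre line of the jaws, within the pads' length; the fingertips stand 8 mm ahead of it and the grasp point (between the pads) lies 11 mm behind it; z points along the fingers, y is the direction in which the jaws open and shut (so a half turn about z gives the same grasp; the last joint's range is limited). The gripper opens to 87 mm and grips with 3 to 60 N. Pads are 19 mm wide; open, the fingers measure 117 mm over their backs; the gripper's body (75 mm by 190 mm) begins 51 mm behind the grasp point.
Start: joints at [-69.838, 18.392, -4.016, 83.108, 1.295, 78.541, -3.26], TCP at [0.215, 0.613, 0.231] pointing down, gripper open.
Joint ranges: [-163.93, 163.93], [-17.29, 119.83], [-79.2, 71.16], [3.27, 140.29], [-89.18, 269.18], [5.43, 117.66], [-154.24, 154.24]. Speed limits (degrees/s): [147.25, 147.25, 180, 180, 180, 180, 180].

## Interface

Orientations are given as [roll, pitch, yaw] about the fixed x, y, z axes, in that order (R = Rz(yaw) Ry(pitch) Rx(roll)).
In Python, from cell import env gives the robot as it stands. The module is installed in compiled form; this text tells all that it offers.
- The arm moves only by the tool move_arm, never from a script. Its argument "steps" is a list of rows, each a list of 2 entries, a list of its own where there are three numbers: the shift along the tool's x, y, z in m, then the turn about the tool's z in rad. A call has 1 to 20 rows; each row is the pose to reach, as a shift and turn from the pose commanded when the call began, along the tool's axes at that moment; what a row does not reach only later rows make up. A row lasts 1/8 s, in which the tool goes at most 62.5 mm and 10.7 degrees, less where a joint would pass 70% of its speed; a pose out of reach is approached as far as the arm can. A call with a gripper value outside its range is refused whole. "hand" is the closure, from -1 (fully open) to 1 (shut), set as the call begins (left out, the last holds). The fingers move at their own pace and stop on an object; "squeeze" is the grip in N (left out, the last holds). Time passes only in rows, so rows that repeat a pose let the fingers close. It gives the time, the measured TCP pose, the force and the opening at its end, in the units of the state.
- env.get_obs(): the state, without advancing time (a new reading comes with each control period).
- env.read_camera(name): name is "scene" or "top" or "wrist"; returns (picture, depth): 420x560x3 uint8, red, green, blue; 420x560 float32, m along the optical axis (not along the pixel's ray), 0 where there is no reading.
- env.calibration(name): a dict with "intrinsics" (3x3 intrinsics, pixels), "position" and "orientation" of the camera in the world; the wrist camera has in their place "mount" (4x4, takes a point from camera to tool coordinates, whose origin is the TCP and whose axes are the flange's). Camera axes: x right, y up, looking along -z (the intrinsics and any distortion apply to the point x, -y, -z); pixel columns grow to the right and rows downward; lengths in m; the calibration is good to about 2 mm. A picture is of the moment at which its call begins: read the wrist's pose just before it. calibration takes no time and is no camera call.
- env.sign_off(): hands the job in, once; it reports no verdict.
Trained networks look in the newest picture that a camera, given by its name, has taken for a name from the list of things; names that differ only in an ending like _2 or _b are one class to them, and where a whole thing is asked for, a point or a joint stands for the part that bears it (a point fixed in the world has none). Each returns a list of dicts, best first, with "conf" (0 to 1); they miss things now and then, are a little off and sometimes report something else, mostly with a low value. They report only what shows in the picture. A call takes as long as a camera call. They do not tell look-alikes from the thing itself.
- env.cut_out(camera, query): "region" (420x560 bool, what is visible of it) and "uv" ([column, row] in pixels, amid what is visible of it).
The state is a dict: "time_s": time; "qpos": joint angles; "joint_velocities": joint speeds; "effort": joint torques, N m; "tool_pos": TCP position; "tool_rot": TCP orientation; "force": force on the tool from outside, world axes, zero at the start; "wrist_torque": the same for the moment, N m; "grip_width": finger opening in m.
Only numpy, scipy, OpenCV 4.12 (cv2) and the standard library are available. Lean on these libraries where they do the work, as an engineer would, in place of code of your own. Each camera call takes 0.05 s, during which the arm holds its last target. There are 200 camera calls.

## Task

Find the tipping tray that holds the two gold housings and push its green tab down so that the tray tips and both housings slide onto the green end of its floor; leave the tray tipped that way. Do not touch the housings themselves, and leave the black module in the other tray where it is.

Things in the scene. Friction and masses are not known exactly. Their poses are not given: they have to be found in the camera images.
- green_tab (a point): Middle of the top of the green push tab (45 x 56 mm, 4 thick) past one end of the tray with the gold housings; x outward along the tray, z up out of it. See-saw tray: hinge line across it 112 mm inward (-x), level with the tab top and floor, 80 mm above the bench. Starts level, stops at 24 deg (tab 46 mm lower). Stiff: about 2 N on the tab tips it and it stays as left. Red tab at the other end.
- housing_1: One of two like gold housings, 30 x 20 x 12 mm, 21 to 42 g, on the white or red part of their tray's floor; they slide at 9 to 14 deg of tilt. Origin: centre of underside, z up. The tray is a white trough on a fixed aluminium stand, inside 170 x 70 mm, walls 16 high, 4 thick; floor painted green over the last 49 mm at the green tab's end (27 to 76 mm inward of green_tab), red at the other.
- housing_2: The other gold housing, same shape and size, beside the first in the same tray. Origin: centre of underside, z up.
- black_module: Black module, same shape and size as the housings, in the middle of the second tray, which is to be left alone. That tray is identical, with its own green and red ends; either tray may be on the left and each may be turned any way round. Origin: centre of underside, z up.
There are look-alikes about, which are no part of the job. What is shaped like the housing_1 but pink or purple is not meant.

How it is judged:
By the outcome, as a careful person would: the job done as asked, in the order asked, and still so for the second after the job is handed in, with the robot touching nothing.
It also fails if it takes over 32 s, if anything falls off the work surface, if the arm or the gripper's body presses on something with over 40 N, if the wrist force passes 120 N, or if a joint passes its speed limit or range.

## Working session

There is one attempt and no reset: what is moved stays moved. The work goes in short steps, Python scripts to look and compute and a tool call to move; the robot and the scene stay as the last step left them, time stands still between calls to the robot, and variables do not carry over. Pictures are saved under pics/ and viewed, about 8 in all and at most 12, crops included, and the job is handed in when it is done.

Besides the shell and the picture viewer there is one more tool, called after "Request:" as name([rows], argument=value, ...), one row to a line, values as JSON. move_arm: Moves the arm, as the interface text tells. Its arguments: {"type":"object","properties":{"steps":{"type":"array"},"hand":{"type":"number"},"squeeze":{"type":"number"}},"required":["steps"]}

```bash
mkdir -p pics; cat > h.py <<'E'
from cell import env
import numpy as np, cv2
from scipy.spatial.transform import Rotation as R
def pose(name):
    c=env.calibration(name); K=np.array(c["intrinsics"])
    return c,K
def world(name,uv,d):
    c,K=pose(name)
    p=np.array([(uv[0]-K[0,2])/K[0,0]*d,-(uv[1]-K[1,2])/K[1,1]*d,-d])
    o=np.array(c["orientation"])
    M=o if o.shape==(3,3) else R.from_euler('xyz',o,degrees=True).as_matrix()
    return M@p+np.array(c["position"])
E
python3 - <<'E'
from h import *
for n in("top","scene"):
    im,d=env.read_camera(n); cv2.imwrite(f"pics/{n}1.png",im[:,:,::-1])
    np.save(f"{n}_d.npy",d)
    print(env.calibration(n))
    for q in("green_tab","housing_1","black_module"):
        for r in env.cut_out(n,q):
            u,v=map(int,r["uv"]); dd=d[r["region"]]; dd=dd[dd>0]
            print(n,q,round(r["conf"],2),u,v,r["region"].sum(),world(n,r["uv"],np.median(dd)).round(3) if len(dd) else None)
print(env.get_obs())
E
```

```text
{'intrinsics': array([[480.89866036,   0.        , 285.36622059],
       [  0.        , 480.89866036, 213.35021011],
       [  0.        ,   0.        ,   1.        ]]), 'position': array([0.35517345, 0.01738938, 0.96341551]), 'orientation': array([ 1.08661295e+01, -7.43554830e-02, -8.97493822e+01])}
top green_tab 0.69 380 207 5344 [ 0.536 -0.161  0.081]
top housing_1 0.76 396 201 191 [ 0.546 -0.189  0.091]
top housing_1 0.66 437 182 140 [ 0.603 -0.294  0.011]
top housing_1 0.51 379 271 160 [ 0.423 -0.169  0.012]
top housing_1 0.47 399 221 184 [ 0.509 -0.194  0.091]
top black_module 0.67 198 225 190 [0.5   0.177 0.091]
{'intrinsics': array([[387.11067846,   0.        , 275.78373266],
       [  0.        , 387.11067846, 207.25815871],
       [  0.        ,   0.        ,   1.        ]]), 'position': array([ 1.06327763, -0.23995101,  0.61009373]), 'orientation': array([46.65548382,  0.12604756, 64.6141945 ])}
scene green_tab 0.6 193 227 4336 [ 0.538 -0.165  0.079]
scene green_tab 0.59 178 230 152 [ 0.545 -0.193  0.092]
scene housing_1 0.73 140 305 210 [ 0.615 -0.295  0.009]
scene housin
[... 209 characters left out ...]
.092]
{'time_s': 0.4, 'qpos': array([-69.83607305,  18.40151476,  -4.01537366,  83.11676723,
         1.29621245,  78.54100308,  -3.26181978]), 'joint_velocities': array([-0.04916565, -0.15941667,  0.02591936, -0.10303598, -0.0542308 ,
        0.05131739,  0.18002739]), 'effort': array([-2.78527259e-04, -4.90453148e+01, -4.02460657e-01, -3.12295854e+01,
       -6.34533819e-02,  3.61786026e-02,  5.76313687e-05]), 'tool_pos': array([0.21545919, 0.61319041, 0.23039678]), 'tool_rot': array([-1.79985928e+02,  4.49919742e-03,  1.60642806e+02]), 'force': array([-0.06547562,  0.95252528,  1.15634229]), 'wrist_torque': array([-0.04992047,  0.0127219 ,  0.02424719]), 'grip_width': 0.08746017160502348}
```

View pics/top1.png

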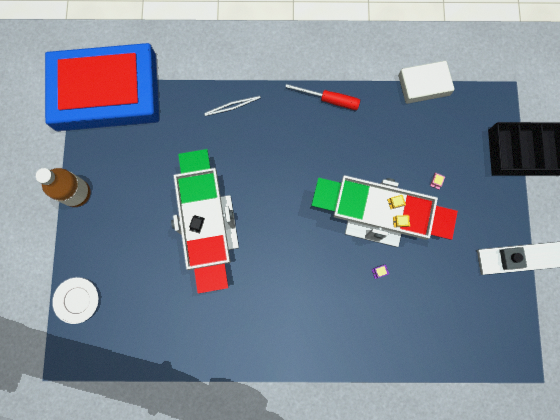

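View pics/scene1.png

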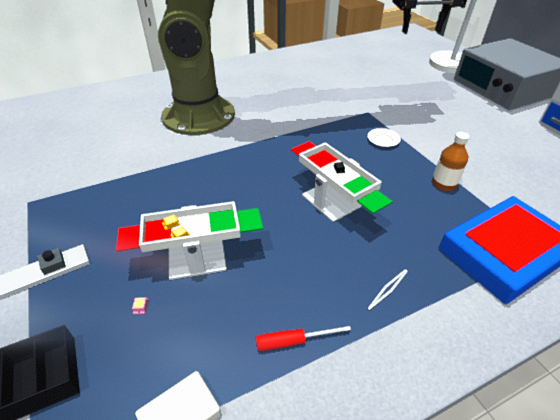

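Top view: the two gold housings (397,201) and (402,221) lie in the right tray, and its green tab is at (326,194). These could be mistaken for what I want:
- The other tray's green tab at (194,160), which holds the black module at (197,224).
- The painted green floor at (351,199).
- The pink/purple look-alikes at (438,181) and (380,271).

I choose the tab at (326,194).

```bash
python3 - <<'E'
from h import *
im=cv2.imread("pics/top1.png"); d=np.load("top_d.npy")
cv2.imwrite("pics/crop1.png",cv2.resize(im[150:290,290:480],None,fx=4,fy=4,interpolation=cv2.INTER_CUBIC))
def pts(n,im,d,box,col):
    h=cv2.cvtColor(im,cv2.COLOR_BGR2HSV)
    m=(cv2.inRange(h,(50,130,60),(75,255,255)) if col=='g' else cv2.inRange(h,(0,170,90),(6,255,255))|cv2.inRange(h,(175,170,90),(180,255,255)))
    b=np.zeros_like(m); b[box[1]:box[3],box[0]:box[2]]=1; m=m*b
    k,l,s,c=cv2.connectedComponentsWithStats(m)
    for i in range(1,k):
        if s[i,4]>100:
            v,u=np.where((l==i)&(d>0)); P=np.array([world(n,(a,e),d[e,a]) for a,e in zip(u,v)])
            r=cv2.minAreaRect(P[:,:2].astype(np.float32)*1000)
            print(n,col,s[i],c[i].round(1),np.median(P,0).round(4),r)
pts("top",im,d,(305,165,465,245),'g');pts("top",im,d,(305,165,465,245),'r')
im=cv2.imread("pics/scene1.png"); d=np.load("scene_d.npy")
pts("scene",im,d,(110,190,270,280),'g');pts("scene",im,d,(110,190,270,280),'r')
E
```

```text
top g [312 178  29  33 693] [325.9 194.1] [ 0.5623 -0.0594  0.0801] ((572.6226196289062, -62.062896728515625), (44.445701599121094, 77.99544525146484), 75.96348571777344)
top g [338 180  31  39 848] [353.  199.3] [ 0.5525 -0.1101  0.0804] ((552.5104370117188, -110.0895767211914), (47.20802688598633, 65.76874542236328), 76.2086410522461)
top r [400 195  32  39 776] [417.3 213.5] [ 0.5276 -0.23    0.0803] ((524.2691650390625, -227.31890869140625), (48.63652801513672, 65.24223327636719), 77.71210479736328)
top r [431 206  27  33 638] [443.8 222.3] [ 0.5094 -0.2786  0.0799] ((509.42681884765625, -278.6390075683594), (40.86647415161133, 56.75882339477539), 76.8462142944336)Traceback (most recent call last):
  File "<stdin>", line 16, in <module>
  File "<stdin>", line 11, in pts
  File "h.py", line 8, in world
    c,K=pose(name)
        ~~~~^^^^^^
  File "h.py", line 5, in pose
    c=env.calibration(name); K=np.array(c["intrinsics"])
ValueError: time passes only in moves, steps and waits
```

View pics/crop1.png

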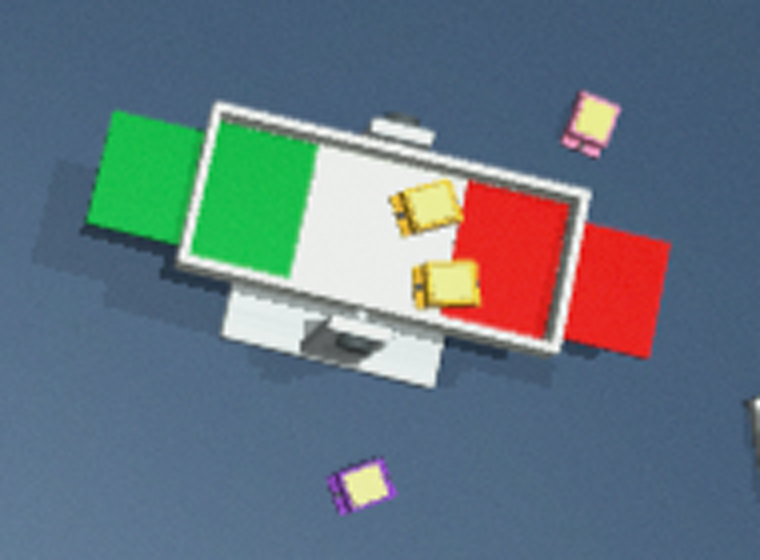

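The crop shows both gold housings in the right tray on its white and red floor, with the green tab at the far left end. The look-alikes are outside the tray. The tab is at (0.562, -0.059, 0.080) and the tray axis has a yaw of 76.5°. I'll move above it with the gripper shut and its wide side across the tray.

Request:
move_arm([
  [[-0.55,-0.519,0.06],1.468],
  [[-0.55,-0.519,0.06],1.468],
  [[-0.55,-0.519,0.06],1.468],
  [[-0.55,-0.519,0.06],1.468],
  [[-0.55,-0.519,0.06],1.468],
  [[-0.55,-0.519,0.06],1.468],
  [[-0.55,-0.519,0.06],1.468],
  [[-0.55,-0.519,0.06],1.468],
  [[-0.55,-0.519,0.06],1.468],
  [[-0.55,-0.519,0.06],1.468],
  [[-0.55,-0.519,0.06],1.468],
  [[-0.55,-0.519,0.06],1.468],
  [[-0.55,-0.519,0.06],1.468],
  [[-0.55,-0.519,0.06],1.468],
  [[-0.55,-0.519,0.06],1.468],
  [[-0.55,-0.519,0.06],1.468],
  [[-0.55,-0.519,0.06],1.468],
  [[-0.55,-0.519,0.06],1.468],
], hand=1)

```text
time_s: 2.65
tool_pos: [0.5623, -0.0581, 0.1707]
tool_rot: [180.0, -0.0, 76.6]
force: [0.2, -0.8, 0.7]
grip_width: 0.0004
```

```bash
python3 - <<'E'
from h import *
a,_=env.read_camera("wrist"); b,_=env.read_camera("scene")
b=cv2.resize(b[120:330,60:340],(560,420))
cv2.imwrite("pics/hov.png",cv2.resize(np.hstack([a,b]),(800,300))[:,:,::-1])
E
```

```text
(no output)
```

View pics/hov.png

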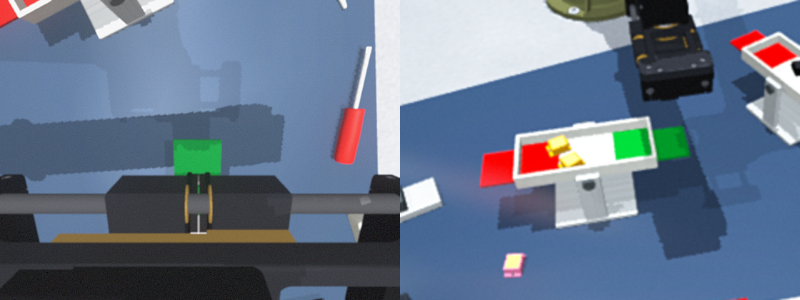

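The left half, from the wrist camera, shows the shut fingers lined up across the tab at about (197,158). The right half shows the tray still level with both housings in place. Now I'll descend and push.

Request:
move_arm([
  [[0,0,0.04],0],
  [[0,0,0.07],0],
  [[0,0,0.08],0],
  [[0,0,0.085],0],
  [[0,0,0.09],0],
  [[0,0,0.095],0],
  [[0,0,0.1],0],
  [[0,0,0.105],0],
  [[0,0,0.11],0],
  [[0,0,0.115],0],
  [[0,0,0.12],0],
  [[0,0,0.12],0],
])

```text
time_s: 4.25
tool_pos: [0.5618, -0.0584, 0.0498]
tool_rot: [-179.9, 0.0, 76.5]
force: [-0.0, 0.1, -0.3]
grip_width: 0.0003
```

Request:
move_arm([
  [[0,0,0.002],0],
  [[0,0,0.004],0],
  [[0,0,0.006],0],
  [[0,0,0.007],0],
])

```text
time_s: 4.75
tool_pos: [0.5624, -0.0587, 0.0435]
tool_rot: [180.0, -0.0, 76.5]
force: [0.7, -0.9, 1.4]
grip_width: 0.0006
```

```bash
python3 - <<'E'
from h import *
b,_=env.read_camera("scene")
cv2.imwrite("pics/down.png",cv2.resize(b[120:330,60:340],(800,600))[:,:,::-1])
print(env.get_obs()["force"])
E
```

```text
[0.938814   0.57040561 1.47641738]
```

View pics/down.png

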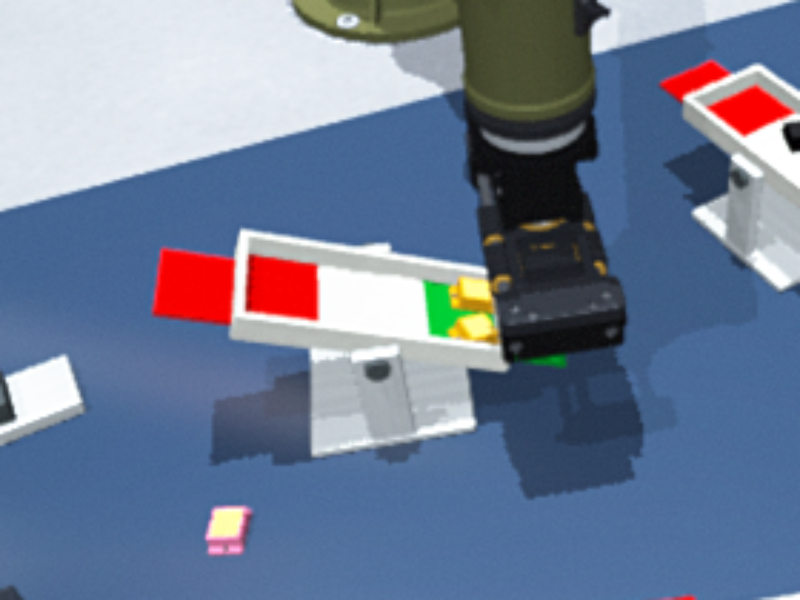

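The tray has tipped, and both housings are on the green end at (472,293) and (474,327). I'll go a few millimetres further to reach the stop.

Request:
move_arm([
  [[0,0,0.001],0],
  [[0,0,0.002],0],
  [[0,0,0.003],0],
  [[0,0,0.003],0],
])

```text
time_s: 5.3
tool_pos: [0.5628, -0.0584, 0.0413]
tool_rot: [180.0, -0.0, 76.5]
force: [-1.4, 1.2, 6.7]
grip_width: 0.0005
```

The force has risen to 6.7 N, so the tray is at its stop. I'll lift off straight up.

Request:
move_arm([
  [[0,0,-0.005],0],
  [[0,0,-0.02],0],
  [[0,0,-0.06],0],
  [[0,0,-0.11],0],
  [[0.04,0,-0.16],0],
  [[0.1,0,-0.2],0],
  [[0.15,0,-0.2],0],
  [[0.15,0,-0.2],0],
  [[0.15,0,-0.2],0],
  [[0.15,0,-0.2],0],
])

```text
time_s: 6.55
tool_pos: [0.5971, 0.085, 0.2406]
tool_rot: [-180.0, 0.0, 76.4]
force: [0.8, 0.2, -0.1]
grip_width: 0.0006
```

```bash
python3 - <<'E'
from h import *
a,_=env.read_camera("top");b,_=env.read_camera("scene")
a=cv2.resize(a[140:280,160:475],(800,355));b=cv2.resize(b[130:290,100:460],(540,240));b=np.pad(b,((0,0),(0,260),(0,0)))
cv2.imwrite("pics/end.png",np.vstack([a,b])[:,:,::-1])
print(env.get_obs()["tool_pos"])
E
```

```text
[0.59716045 0.08541245 0.24064242]
```

View pics/end.png

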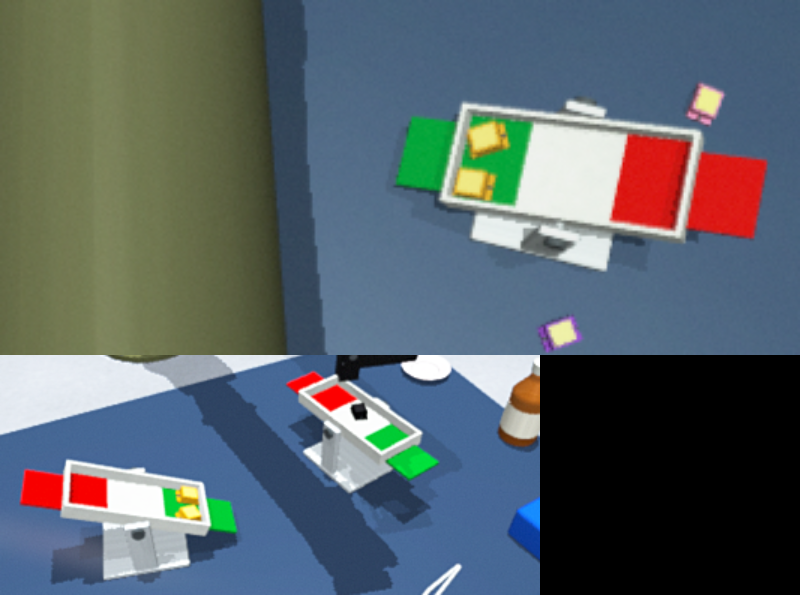

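The picture shows the tray still tipped. Both gold housings are entirely on green, at (487,138) and (474,183) in the upper view. The black module is still mid-tray at (360,411) in the level second tray, and the arm is clear.

```bash
python3 -c "
from cell import env
print(env.sign_off())"
```

```text
the job is handed in; nothing more can be done
None
```

The tray with the two gold housings is tipped to its green end, with both housings lying fully on the green part of the floor. I pushed the green tab down with the shut fingertips until the force rose to about 7 N, which showed the tray was at its stop. Then I lifted clear and handed the job in at about 7 s.

The last pictures showed the tray staying tipped after I let go. The second tray was still level, with the black module in the middle of it. No checks failed or disagreed. I did not measure the final tilt angle or take another picture after handing in.

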